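Put the thread spools away on their racks

ROBOT

A 6-joint arm with a two-finger parallel gripper is mounted at the origin on the work surface. World frame = base frame: x ahead of the robot, y to its left, z up, the work surface at z = 0. Lengths are in mm, angles in degrees, forces in N, time in s.
With the tool pointing down it reaches from about 300 to 850 mm from the base axis. Payload 4.2 kg.
Tool frame: the origin (TCP) lies between the finger pads; the fingertips stand 22 mm ahead of it and the grasp point (between the pads) lies 3 mm ahead of it (env.finger_overhang is the distance from the TCP to the fingertips, in mm); z points along the fingers, y is the line along which they close (so a half turn about z gives the same grasp; the last joint's range is limited). The gripper opens to 91 mm and grips with 3 to 60 N. Pads are 32 mm wide; open, the fingers measure 118 mm over their backs; the gripper's body (76 mm by 178 mm) begins 60 mm behind the grasp point.
Start: joints at [71.276, 18.312, 89.639, -0, 72.044, -1.146], TCP at [173.657, 548.164, 235.976] pointing down, gripper open.
Joint ranges: [-177.97, 177.97], [-48.28, 115.42], [12.27, 149.76], [-77.06, 257.06], [2.81, 150.46], [-146.56, 146.56]. Speed limits (degrees/s): [147.25, 147.25, 180, 180, 180, 180].

INTERFACE

Orientations are given as [roll, pitch, yaw] about the fixed x, y, z axes, in that order (R = Rz(yaw) Ry(pitch) Rx(roll)).
In Python, from workcell import state, cams, ticket, look_for, outline_of, env gives the robot as it stands.
- The arm moves only by the tool servo_tool, never from a script. Its argument "steps" is a list of rows, each a list of 3 entries, a list of its own where there are three numbers: the closure in counts, from 0 (fully open) to 255 (shut), then the shift along the tool's x, y, z in mm, then the turn, a rotation vector about the tool's x, y, z in rad. A call has exactly 10 rows; each row shifts and turns the commanded pose from where the row before left it, along the tool's axes as they then stand; what a row does not reach is not made up. A row lasts 1/10 s, in which the tool goes at most 50 mm and 8.59 degrees, less where a joint would pass 70% of its speed; a pose out of reach is approached as far as the arm can. A call with a gripper value outside its range is refused whole. The fingers move at their own pace and stop on an object; "squeeze" is the grip in N (left out, the last holds). Time passes only in rows, so rows that do not move let the fingers close, or fill a call up. It gives the time, the measured TCP pose, the force, the opening and the grip force at its end, in the units of the state.
- state(): the state, without advancing time (a new reading comes with each control period).
- cams.grab_frame(name): name is "scene" or "top" or "wrist"; returns a dict with "color" (480x640x3 uint8, red, green, blue), "z_map" (480x640 float32, mm along the optical axis (not along the pixel's ray), 0 where there is no reading), "fovy" (degrees; the focal length in pixels is half the picture's height over the tangent of half this angle, whatever the lens; pixels are square), "cx", "cy" (the principal point, pixels), "k1" (the pictures are not rectified: a ray, as slopes to the right and down, at radius r is drawn at 1 + k1 r^2 times it, then the intrinsics apply), "eye" and "rotation" of the camera in the world; the wrist camera has in their place "tool_from_camera" (4x4, takes a point from camera to tool coordinates, whose origin is the TCP and whose axes are the flange's). Camera axes: x right, y up, looking along -z (the intrinsics and any distortion apply to the point x, -y, -z); pixel columns grow to the right and rows downward; lengths in mm; the calibration is good to about 2 mm. A picture is of the moment at which its call begins: read the wrist's pose just before it.
- ticket.job_done(): hands the job in; it is judged then, once.
Trained networks look in a picture, given as the dict that the camera call returned (one of the last four; its "shot" number tells which), for a name from the list of things; names that differ only in an ending like _2 or _b are one class to them, and where a whole thing is asked for, a point or a joint stands for the part that bears it (a point fixed in the world has none). Each returns a list of dicts, best first, with "confidence" (0 to 1); they miss things now and then, are a little off and sometimes report something else, mostly with a low value. They report only what shows in the picture. A call takes as long as a camera call.
- look_for(picture, thing): "at" ([column, row] in pixels, amid what is visible of it).
- outline_of(picture, thing): "pixels" (480x640 bool, what is visible of it) and "at" ([column, row] in pixels, amid what is visible of it).
The state is a dict: "time_s": time; "qpos": joint angles; "qvel": joint speeds; "effort": joint torques, N m; "ee_pos": TCP position; "ee_rot": TCP orientation; "force": force on the tool from outside, world axes, zero at the start; "torque": the same for the moment, N m; "gripper_width": finger opening in mm; "gripper_force": force on a finger pad.
Only numpy, scipy, OpenCV 4.12 (cv2) and the standard library are available. Lean on these libraries where they do the work, as an engineer would, in place of code of your own. Each camera call takes 0.05 s, during which the arm holds its last target. There are 200 camera calls.

TASK

Put the four coloured spools of waxed thread away: thread each one over the bare dowel of the little rack that already holds a spool of its colour, and lower it until it sits flat on the rack's board, without dropping or knocking over any of them. Leave the white spool and the jar where they stand on the bench, they are still in use.

Things in the scene. Friction and masses are not known exactly. Their poses are not given: they have to be found in the camera images.
- red_spool: loose upright spool of red waxed thread, standing on the bench: 48 mm diameter, 62 mm tall, 0.08 to 0.15 kg, thread wound flush so that its side is a plain cylinder up to 60 mm; a card core with an open 24 mm bore runs right through it. Origin: centre of its underside, z up along the bore
- yellow_spool: loose upright spool of yellow waxed thread, standing on the bench: 48 mm diameter, 62 mm tall, 0.08 to 0.15 kg, thread wound flush so that its side is a plain cylinder up to 60 mm; a card core with an open 24 mm bore runs right through it. Origin: centre of its underside, z up along the bore
- green_spool: loose upright spool of green waxed thread, standing on the bench: 48 mm diameter, 62 mm tall, 0.08 to 0.15 kg, thread wound flush so that its side is a plain cylinder up to 60 mm; a card core with an open 24 mm bore runs right through it. Origin: centre of its underside, z up along the bore
- blue_spool: loose upright spool of blue waxed thread, standing on the bench: 48 mm diameter, 62 mm tall, 0.08 to 0.15 kg, thread wound flush so that its side is a plain cylinder up to 60 mm; a card core with an open 24 mm bore runs right through it. Origin: centre of its underside, z up along the bore
- red_rack: fixed wooden rack for red thread: board 152 x 62 x 18 mm with two upright dowels, 10 mm diameter, round tops 92 mm above the bench. One is bare; the other, 85 mm away, holds a fixed red spool (48 mm diameter, top 80 mm up). Origin: on the BARE dowel's axis at bench level; x along the board to the occupied dowel (x = +85 mm), z up. Board: x -34 to +118 mm, y -31 to +31 mm
- yellow_rack: fixed wooden rack for yellow thread: board 152 x 62 x 18 mm with two upright dowels, 10 mm diameter, round tops 92 mm above the bench. One is bare; the other, 85 mm away, holds a fixed yellow spool (48 mm diameter, top 80 mm up). Origin: on the BARE dowel's axis at bench level; x along the board to the occupied dowel (x = +85 mm), z up. Board: x -34 to +118 mm, y -31 to +31 mm
- green_rack: fixed wooden rack for green thread: board 152 x 62 x 18 mm with two upright dowels, 10 mm diameter, round tops 92 mm above the bench. One is bare; the other, 85 mm away, holds a fixed green spool (48 mm diameter, top 80 mm up). Origin: on the BARE dowel's axis at bench level; x along the board to the occupied dowel (x = +85 mm), z up. Board: x -34 to +118 mm, y -31 to +31 mm
- blue_rack: fixed wooden rack for blue thread: board 152 x 62 x 18 mm with two upright dowels, 10 mm diameter, round tops 92 mm above the bench. One is bare; the other, 85 mm away, holds a fixed blue spool (48 mm diameter, top 80 mm up). Origin: on the BARE dowel's axis at bench level; x along the board to the occupied dowel (x = +85 mm), z up. Board: x -34 to +118 mm, y -31 to +31 mm
- white_spool: loose spool of white waxed thread of the same make and size (48 mm diameter, 62 mm tall), on the bench: still in use, stays where it is. Origin: centre of its underside. The six loose things stand side by side, about 30 mm apart or more, on an arc round the robot
- jar: loose closed amber glass jar with a black cap, 48 mm diameter, 60 mm tall, on the bench among the spools; stays where it is. Origin: centre of its underside

How it is judged:
By the outcome, as a careful person would: the job done as asked, in the order asked, and still so for the second after the job is handed in, with the robot touching nothing.
It also fails if it takes over 106 s, if anything falls off the work surface, if the arm or the gripper's body presses on something with over 40 N, if the wrist force passes 120 N, or if a joint passes its speed limit or range.

## Working session

There is one attempt and no reset: what is moved stays moved. The work goes in short steps, Python scripts to look and compute and a tool call to move; the robot and the scene stay as the last step left them, time stands still between calls to the robot, and variables do not carry over. Pictures are saved under pics/ and viewed, at most 14 in all, crops included, and the job is handed in when it is done.

Besides the shell and the picture viewer there is one more tool, called after "Emit:" in YAML: its name, and indented under it one key for each argument. servo_tool: Moves the arm, as the interface text tells. Its arguments: {"type":"object","properties":{"steps":{"type":"array","items":{"type":"array"}},"squeeze":{"type":"number"}},"required":["steps"]}

```bash
mkdir -p pics; ls
cat > h.py <<'E'
import numpy as np, cv2
from workcell import state, cams, ticket, look_for, outline_of, env
from scipy.spatial.transform import Rotation as Rn
def grab(n):
    s=state(); f=cams.grab_frame(n); 
    if n=="wrist":
        T=np.eye(4);T[:3,:3]=Rn.from_euler('xyz',s['ee_rot'],degrees=True).as_matrix();T[:3,3]=s['ee_pos']
        f['T']=T@np.array(f['tool_from_camera'])
    else:
        T=np.eye(4);T[:3,:3]=np.array(f['rotation']).reshape(3,3);T[:3,3]=f['eye'];f['T']=T
    return f
def save(f,p): cv2.imwrite(p,f['color'][:,:,::-1])
def rays(f,px):
    F=240/np.tan(np.radians(f['fovy'])/2)
    px=np.atleast_2d(px).astype(float)
    K=np.array([[F,0,f['cx']],[0,F,f['cy']],[0,0,1.]])
    s=cv2.undistortPoints(px.reshape(-1,1,2),K,np.array([f['k1'],0,0,0.])).reshape(-1,2)
    return np.c_[s[:,0],-s[:,1],-np.ones(len(s))]
def cloud(f,mask):
    r,c=np.nonzero(mask&(f['z_map']>0)); d=f['z_map'][r,c]
    P=rays(f,np.c_[c,r])*d[:,None]
    return P@f['T'][:3,:3].T+f['T'][:3,3]
def atz(f,px,z):
    d=rays(f,px)@f['T'][:3,:3].T;o=f['T'][:3,3]
    return o+d*((z-o[2])/d[:,2])[:,None]
def proj(f,P):
    F=240/np.tan(np.radians(f['fovy'])/2)
    p=(np.atleast_2d(P)-f['T'][:3,3])@f['T'][:3,:3]
    s=np.c_[p[:,0]/-p[:,2],-p[:,1]/-p[:,2]]; r2=(s**2).sum(1,keepdims=True)
    return s*(1+f['k1']*r2)*F+[f['cx'],f['cy']]
E
python3 - <<'E'
from h import *
print(state())
for n in ['scene','top']:
    f=grab(n);save(f,f'pics/{n}0.png');print(n,f['T'].round(2).tolist(),f['fovy'],f['cx'],f['cy'],f['k1'])
    for t in ['red','yellow','green','blue','white']:
      for k in ['spool','rack']:
        if t+k=='whiterack':continue
        for o in outline_of(f,t+'_'+k)[:3]:
            P=cloud(f,o['pixels']);
            if len(P)==0: continue
            h=P[P[:,2]>np.percentile(P[:,2],98)-8]
            print(t,k,round(o['confidence'],2),np.round(o['at']),len(P),'med',np.median(h,0).round(),'rng',((h.max(0)+h.min(0))/2).round(),P[:,2].max().round())
    for o in outline_of(f,'jar')[:2]:
        P=cloud(f,o['pixels']);print('jar',o['confidence'],o['at'],np.median(P,0).round())
f=grab('wrist');save(f,'pics/w0.png');print(np.array(f['tool_from_camera']).round(3).tolist(),f['fovy'])
E
```

```text
pics
{'time_s': 0.0, 'qpos': array([ 7.12757716e+01,  1.83511146e+01,  8.97078849e+01, -8.51198016e-04,
        7.20441315e+01, -1.14588472e+00]), 'qvel': array([-0.07338765, -0.00911887,  0.01798898,  0.05082277,  0.03449458,
       -0.04110907]), 'effort': array([ 1.16214629e-03, -4.12462056e+01, -2.31983739e+01,  7.27124722e-02,
        4.60103306e-02, -1.41162245e-04]), 'ee_pos': array([173.50399077, 547.69282262, 235.11551355]), 'ee_rot': array([-1.79896873e+02, -1.25332158e-03,  1.62421918e+02]), 'force': array([ 0.2079219 , -0.54779132, -0.16191783]), 'torque': array([0.06495243, 0.00985934, 0.03942408]), 'gripper_force': 0.0, 'gripper_width': 91.06993910248464}Traceback (most recent call last):
  File "<stdin>", line 4, in <module>
  File "h.py", line 10, in grab
    T=np.eye(4);T[:3,:3]=np.array(f['rotation']).reshape(3,3);T[:3,3]=f['eye'];f['T']=T
                         ~~~~~~~~~~~~~~~~~~~~~~~~~~~~~~~^^^^^
ValueError: cannot reshape array of size 3 into shape (3,3)
```

```bash
sed -i "s/T\[:3,:3\]=np.array(f\['rotation'\]).reshape(3,3)/T[:3,:3]=Rn.from_euler('xyz',f['rotation'],degrees=True).as_matrix()/" h.py
python3 - <<'E'
from h import *
for n in ['scene','top']:
    f=grab(n);save(f,f'pics/{n}0.png');print(n,f['rotation'],f['T'].round(2).tolist(),f['fovy'],f['cx'],f['cy'],f['k1'])
    for t in ['red','yellow','green','blue','white']:
      for k in ['spool','rack']:
        if t+k=='whiterack':continue
        for o in outline_of(f,t+'_'+k)[:3]:
            P=cloud(f,o['pixels']);
            if len(P)==0: continue
            h=P[P[:,2]>np.percentile(P[:,2],98)-8]
            print(t,k,round(o['confidence'],2),np.round(o['at']),len(P),'med',np.median(h,0).round(),'rng',((h.max(0)+h.min(0))/2).round(),P[:,2].max().round())
    for o in outline_of(f,'jar')[:2]:
        P=cloud(f,o['pixels']);print('jar',o['confidence'],o['at'],np.median(P,0).round())
f=grab('wrist');save(f,'pics/w0.png');print(np.array(f['tool_from_camera']).round(3).tolist(),f['fovy'])
E
```

```text
scene [ 53.60484517  -1.0431113  124.74666929] [[-0.57, -0.48, 0.67, 1119.52], [0.82, -0.35, 0.45, 425.84], [0.02, 0.8, 0.59, 572.68], [0.0, 0.0, 0.0, 1.0]] 48.76335157161421 322.5610830482536 239.8718063691009 -0.07991895223015313
red spool 0.58 [372. 239.] 1013 med [463.  84.  57.] rng [457.  81.  59.] 64.0
red rack 0.74 [501. 376.] 4725 med [633. 377.  79.] rng [601. 374.  84.] 91.0
red rack 0.69 [439. 257.] 1181 med [437. 204.  57.] rng [432. 202.  59.] 63.0
red rack 0.56 [272. 186.] 740 med [ 422. -167.   57.] rng [ 418. -169.   56.] 61.0
yellow spool 0.59 [515. 254.] 1177 med [361. 308.  57.] rng [356. 308.  58.] 63.0
yellow rack 0.65 [195. 245.] 3257 med [ 669. -158.   76.] rng [ 637. -158.   82.] 91.0
green spool 0.69 [243. 159.] 627 med [ 363. -300.   56.] rng [ 360. -306.   58.] 63.0
green spool 0.66 [439. 256.] 1118 med [437. 204.  57.] rng [432. 202.  59.] 63.0
green rack 0.68 [336. 333.] 4001 med [704. 156.  77.] rng [672. 151.  84.] 92.0
green rack 0.38 [196. 244.] 3277 med [ 668. -157.   76.] rng [ 637. -157.   82.] 91.0
blue spool 0.82 [312. 207.] 902 med [445. -58.  
[... 999 characters left out ...]
ow rack 0.29 [234. 143.] 3016 med [697. 151.  78.] rng [669. 147.  85.] 94.0
green spool 0.58 [492. 322.] 847 med [ 354. -307.   58.] rng [ 354. -308.   60.] 65.0
green rack 0.75 [235. 142.] 2984 med [697. 151.  78.] rng [669. 147.  85.] 94.0
green rack 0.51 [345. 271.] 572 med [439. -64.  58.] rng [439. -64.  60.] 65.0
blue spool 0.64 [354. 264.] 550 med [438. -65.  58.] rng [439. -64.  60.] 65.0
white spool 0.95 [193. 268.] 762 med [430. 200.  58.] rng [430. 199.  60.] 65.0
jar 0.97 [411.0, 279.6] [ 415. -167.   57.]
jar 0.68 [399.4, 166.8] [ 626. -150.   18.]
[[0.001, 0.962, 0.275, 75.99], [1.0, -0.001, 0.0, 0.107], [0.001, 0.275, -0.962, -148.504], [0.0, 0.0, 0.0, 1.0]] 65.23124510588656
```

View pics/top0.png

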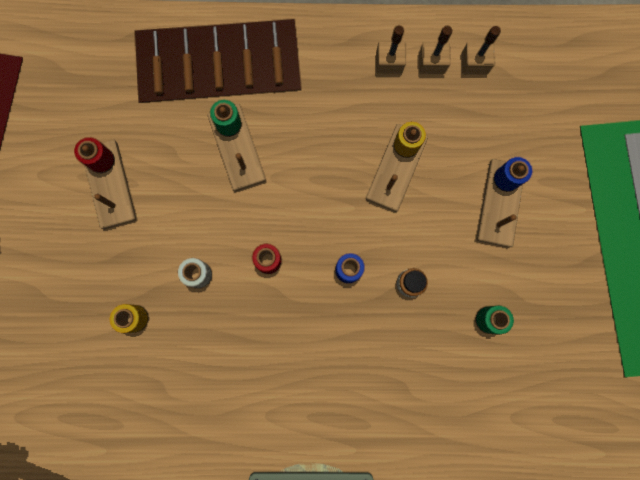

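View pics/scene0.png

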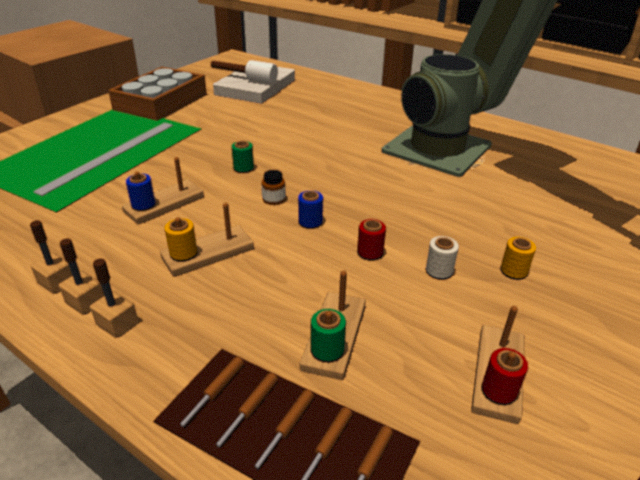

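```bash
cat >> h.py <<'E'
from scipy.optimize import least_squares
def spool_fit(P,ztop=62):
    h=P[(P[:,2]>ztop-5)&(P[:,2]<ztop+5)]
    c=cv2.minEnclosingCircle(h[:,:2].astype(np.float32))
    return np.array(c[0]),c[1]
E
python3 - <<'E'
from h import *
for n in ['scene','top']:
    f=grab(n);print(n)
    for t in ['red','yellow','green','blue']:
        o=outline_of(f,t+'_spool')[0];P=cloud(f,o['pixels']);c,r=spool_fit(P);print(t,'spool',c.round(1),round(r,1))
        o=outline_of(f,t+'_rack')[0];P=cloud(f,cv2.dilate(o['pixels'].astype(np.uint8),np.ones((3,3)))>0)
        # cluster: seeds by height
        D=P[(P[:,2]>60)&(P[:,2]<98)]
        far=np.linalg.norm(D[:,:2],axis=1)
        B=D[far<far.max()-70]; Tt=B[B[:,2]>82]
        O=D[(far>far.max()-60)&(D[:,2]>70)&(D[:,2]<86)]
        bd=P[(P[:,2]>12)&(P[:,2]<22)][:,:2].astype(np.float32)
        r=cv2.minAreaRect(bd); box=cv2.boxPoints(r)
        print('  bare all',np.median(B,0).round(1),len(B),'top',np.median(Tt,0).round(1) if len(Tt) else 0,len(Tt),'occ',np.array(cv2.minEnclosingCircle(O[:,:2].astype(np.float32))[0]).round(1),'box',np.round(r[0],1),np.round(r[1],1),round(r[2],1))
E
```

```text
scene
red spool [456.8  81. ] 23.6
  bare all [552.7 353.5  77.5] 147 top [551.9 353.5  87.5] 53 occ [631.5 379.5] box [590.4 364.9] [154.7  62.2] 17.4
yellow spool [355.  308.6] 23.7
  bare all [ 590.2 -131.1   77.4] 100 top [ 589.5 -131.9   88.3] 33 occ [ 667.1 -164.9] box [ 626.9 -148.6] [ 66.2 152.6] 67.6
green spool [ 357.8 -305.1] 19.2
  bare all [624.2 128.7  77.4] 132 top [623.7 128.   88.3] 48 occ [701.8 155.7] box [661.6 141.3] [154.6  62.4] 19.8
blue spool [441.7 -60. ] 23.8
  bare all [ 524.3 -323.6   75. ] 80 top [ 523.9 -324.    87.2] 24 occ [ 605.6 -343.3] box [ 563.3 -334.3] [ 71.3 153.9] 78.4
top
red spool [455.5  77.3] 23.4
  bare all [547.5 347.7  82. ] 70 top [548.1 348.8  89.1] 35 occ [630.6 374.4] box [589.2 362.6] [152.2  63.7] 17.4
yellow spool [353.7 305. ] 23.6
  bare all [ 584.4 -134.6   86.7] 54 top [ 586.1 -134.9   90.3] 31 occ [ 665.  -167.6] box [ 624.9 -151.5] [ 61.9 150.6] 67.6
green spool [ 354.8 -308.3] 22.9
  bare all [618.5 123.8  82.5] 64 top [620.2 124.7  89.7] 33 occ [700.3 153.7] box [659.9 138.5] [152.   63.5] 20.2
blue spool [440.1 -64. ] 23.4
  bare all [ 519.9 -325.9   83.4] 69 top [ 520.1 -327.    89.8] 37 occ [ 603.5 -344.9] box [ 562.2 -336.1] [ 64.2 151.6] 78.6
```

```bash
cat >> h.py <<'E'
SP=dict(red=(456.2,79.2),yellow=(354.3,306.8),green=(355.5,-306.7),blue=(440.9,-62))
RK=dict(red=(549.7,351.2,197.4),yellow=(587.1,-134,157.6),green=(621.3,125.5,20),blue=(521.6,-326.8,168.5))
def go(x,y,z,yaw):
    s=state();p=s['ee_pos'];r=s['ee_rot'];d=np.array([x,y,z])-p;a=np.radians(yaw)
    Rt=Rn.from_euler('xyz',r,degrees=True).as_matrix()
    Rg=Rn.from_euler('xyz',[180,0,yaw],degrees=True).as_matrix()
    print('t',round(s['time_s'],2),'pos',p.round(1),'rot',r.round(2),'F',s['force'].round(1),'w',round(s['gripper_width'],1),'gf',round(s['gripper_force'],1))
    print(' shift in target-yaw frame',(Rg.T@d).round(1),'turn',Rn.from_matrix(Rt.T@Rg).as_rotvec().round(4))
E
python3 -c "
from h import *
go(*SP['yellow'],160,157.6)"
```

```text
t 2.1 pos [173.7 548.1 236. ] rot [180.     0.   162.42] F [ 0.4  0.1 -0.3] w 91.2 gf 0.0
 shift in target-yaw frame [-259.  -154.3   76. ] turn [0.0001 0.     0.0842]
```

Emit:
servo_tool:
  steps:
    - [0,[0,0,0],[0,0,0.0842]]
    - [0,[-32.4,-19.3,9.5],[0,0,0]]
    - [0,[-32.4,-19.3,9.5],[0,0,0]]
    - [0,[-32.4,-19.3,9.5],[0,0,0]]
    - [0,[-32.4,-19.3,9.5],[0,0,0]]
    - [0,[-32.4,-19.3,9.5],[0,0,0]]
    - [0,[-32.4,-19.3,9.5],[0,0,0]]
    - [0,[-32.4,-19.3,9.5],[0,0,0]]
    - [0,[-32.2,-19.2,9.5],[0,0,0]]
    - [0,[0,0,0],[0,0,0]]
  squeeze: 20

```text
time_s: 3.1
ee_pos: [355.5, 303.5, 159.0]
ee_rot: [-179.8, -0.0, 157.3]
force: [0.5, -0.6, -0.7]
gripper_width: 91.4
gripper_force: 0.0
```

```bash
cat >> h.py <<'E'
def wspool(c,p=None):
    f=grab('wrist')
    if p: save(f,p)
    for o in outline_of(f,c+'_spool')[:2]:
        P=cloud(f,o['pixels']);h=P[(P[:,2]>40)&(P[:,2]<80)]
        if len(h)<30: print('few',o['confidence']);continue
        zt=np.percentile(P[:,2],95);c2,r=spool_fit(P,zt);print('wrist spool',round(o['confidence'],2),np.round(o['at']),'zt',zt.round(1),c2.round(1),round(r,1))
E
python3 -c "
from h import *
go(*SP['yellow'],43,157.6);wspool('yellow','pics/w1.png')"
```

```text
t 3.1 pos [355.5 303.5 159. ] rot [-1.7984e+02 -1.0000e-02  1.5734e+02] F [ 0.5 -0.6 -0.7] w 91.4 gf 0.0
 shift in target-yaw frame [  2.4   2.6 116. ] turn [-0.0028 -0.0001 -0.0045]
wrist spool 0.57 [331. 244.] zt 62.0 [354.4 307. ] 23.4
```

View pics/w1.png

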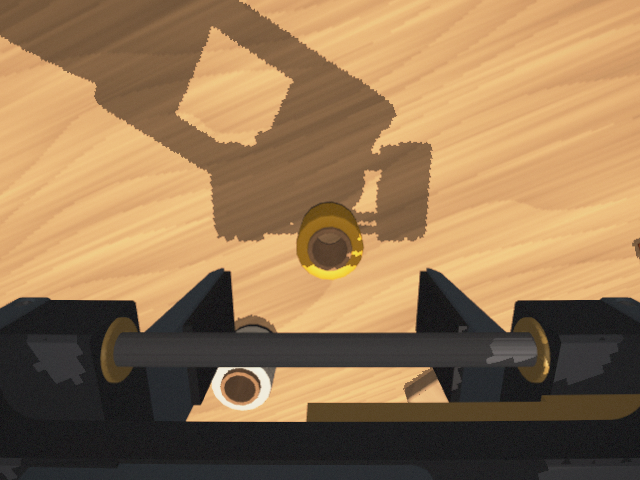

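```bash
python3 -c "
from h import *
go(*SP['yellow'],43,157.6)"
```

```text
t 3.2 pos [354.6 306.5 160. ] rot [ 1.7998e+02 -2.0000e-02  1.5747e+02] F [1.2 0.2 0.1] w 91.2 gf 0.0
 shift in target-yaw frame [  0.4   0.2 117. ] turn [ 0.0003 -0.0004 -0.0022]
```

Emit:
servo_tool:
  steps:
    - [0,[0,0,30],[0,0,0]]
    - [0,[0,0,30],[0,0,0]]
    - [0,[0,0,25],[0,0,0]]
    - [0,[0,0,20],[0,0,0]]
    - [0,[0,0,12],[0,0,0]]
    - [0,[0,0,0],[0,0,0]]
    - [255,[0,0,0],[0,0,0]]
    - [255,[0,0,0],[0,0,0]]
    - [255,[0,0,0],[0,0,0]]
    - [255,[0,0,0],[0,0,0]]
  squeeze: 20

```text
time_s: 4.2
ee_pos: [354.6, 307.1, 43.6]
ee_rot: [179.9, 0.0, 157.6]
force: [-0.0, -0.5, 0.5]
gripper_width: 61.8
gripper_force: 0.0
```

```bash
python3 -c "
from h import *
go(*SP['yellow'],160,157.6)"
```

```text
t 4.2 pos [354.6 307.1  43.6] rot [1.7992e+02 4.0000e-02 1.5760e+02] F [-0.  -0.5  0.5] w 61.8 gf 0.0
 shift in target-yaw frame [ 1.000e-01 -4.000e-01 -1.164e+02] turn [0.0014 0.0007 0.    ]
```

Emit:
servo_tool:
  steps:
    - [255,[0,0,0],[0,0,0]]
    - [255,[0,0,0],[0,0,0]]
    - [255,[0,0,0],[0,0,0]]
    - [255,[0,0,0],[0,0,0]]
    - [255,[0,0,-7],[0,0,0]]
    - [255,[0,0,-15],[0,0,0]]
    - [255,[0,0,-25],[0,0,0]]
    - [255,[0,0,-30],[0,0,0]]
    - [255,[0,0,-25],[0,0,0]]
    - [255,[0,0,-15],[0,0,0]]

```text
time_s: 5.2
ee_pos: [354.8, 307.2, 162.2]
ee_rot: [179.8, 0.1, 157.6]
force: [0.7, 0.9, -0.8]
gripper_width: 46.9
gripper_force: 20.0
```

```bash
python3 -c "
from h import *
go(*RK['yellow'][:2],160,157.6)"
```

```text
t 5.2 pos [354.8 307.2 162.2] rot [1.7984e+02 8.0000e-02 1.5760e+02] F [ 0.7  0.9 -0.8] w 46.9 gf 20.0
 shift in target-yaw frame [-382.9 -319.4    2.2] turn [ 0.0028  0.0014 -0.0001]
```

Emit:
servo_tool:
  steps:
    - [255,[-12,-10,0],[0,0,0]]
    - [255,[-24,-20,0],[0,0,0]]
    - [255,[-30,-25,0],[0,0,0]]
    - [255,[-30,-25,0],[0,0,0]]
    - [255,[-30,-25,0],[0,0,0]]
    - [255,[-30,-25,0],[0,0,0]]
    - [255,[-30,-25,0],[0,0,0]]
    - [255,[-30,-25,0],[0,0,0]]
    - [255,[-30,-25,0],[0,0,0]]
    - [255,[-30,-25,0],[0,0,0]]

```text
time_s: 6.2
ee_pos: [522.1, -12.6, 160.1]
ee_rot: [180.0, -0.0, 157.6]
force: [0.9, -0.4, -1.8]
gripper_width: 47.1
gripper_force: 20.0
```

Emit:
servo_tool:
  steps:
    - [255,[-30,-25,0],[0,0,0]]
    - [255,[-30,-25,0],[0,0,0]]
    - [255,[-24,-20,0],[0,0,0]]
    - [255,[-15,-12,0],[0,0,0]]
    - [255,[-8,-7,0],[0,0,0]]
    - [255,[0,0,0],[0,0,0]]
    - [255,[0,0,0],[0,0,0]]
    - [255,[0,0,0],[0,0,0]]
    - [255,[0,0,0],[0,0,0]]
    - [255,[0,0,0],[0,0,0]]

```text
time_s: 7.2
ee_pos: [586.6, -133.3, 160.1]
ee_rot: [180.0, 0.0, 157.7]
force: [0.3, 0.2, -1.1]
gripper_width: 47.0
gripper_force: 20.0
```

Run:
```python
from h import *
go(*RK['yellow'][:2],160,157.6)
f=grab('wrist');x,y=RK['yellow'][:2]
c=f['color'].copy()
for z in (18,92):
    u=proj(f,[x,y,z])[0];print(z,u.round(1));cv2.circle(c,tuple(u.round().astype(int).tolist()),4,(255,0,255),1)
f['color']=c;save(f,'pics/w2.png')
f=grab('top');o=outline_of(f,'yellow_spool')
print([(round(q['confidence'],2),np.round(q['at'])) for q in o])
```

```text
t 7.2 pos [ 586.6 -133.3  160.1] rot [179.99   0.   157.65] F [ 0.3  0.2 -1.1] w 47.0 gf 20.0
 shift in target-yaw frame [-0.7 -0.4  0.1] turn [0.0002 0.     0.0009]
18 [324.1 237.5]
92 [323.8 268.3]
[]
```

View pics/w2.png

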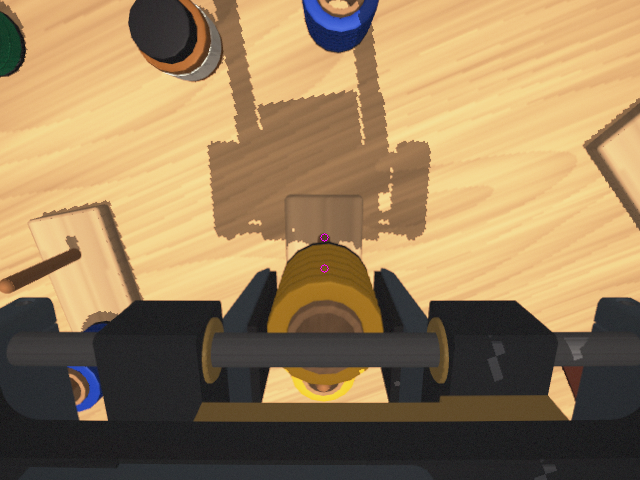

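Run:
```python
from h import *
f=grab('wrist');e=atz(f,[[286,197],[362,197],[324,197]],18)
a=np.radians(-22.4);print(e.round(1),(e[2,:2]+34*np.array([np.cos(a),np.sin(a)])).round(1))
```

```text
[[ 545.9 -149.4   18. ]
 [ 568.3  -94.8   18. ]
 [ 557.1 -122.1   18. ]] [ 588.5 -135.1]
```

Emit:
servo_tool:
  steps:
    - [255,[-1,-0.8,10],[0,0,0]]
    - [255,[0,0,12],[0,0,0]]
    - [255,[0,0,10],[0,0,0]]
    - [255,[0,0,10],[0,0,0]]
    - [255,[0,0,10],[0,0,0]]
    - [255,[0,0,10],[0,0,0]]
    - [255,[0,0,10],[0,0,0]]
    - [255,[0,0,10],[0,0,0]]
    - [255,[0,0,7],[0,0,0]]
    - [255,[0,0,4],[0,0,0]]

```text
time_s: 8.4
ee_pos: [587.2, -135.1, 66.0]
ee_rot: [-180.0, -0.1, 157.6]
force: [-0.2, -0.4, -0.7]
gripper_width: 47.1
gripper_force: 20.0
```

Emit:
servo_tool:
  steps:
    - [255,[0,0,3],[0,0,0]]
    - [255,[0,0,2],[0,0,0]]
    - [255,[0,0,1],[0,0,0]]
    - [255,[0,0,0],[0,0,0]]
    - [255,[0,0,0],[0,0,0]]
    - [255,[0,0,0],[0,0,0]]
    - [255,[0,0,0],[0,0,0]]
    - [255,[0,0,0],[0,0,0]]
    - [255,[0,0,0],[0,0,0]]
    - [255,[0,0,0],[0,0,0]]

```text
time_s: 9.4
ee_pos: [587.7, -135.2, 61.2]
ee_rot: [180.0, 0.0, 157.6]
force: [1.0, 0.6, 0.8]
gripper_width: 47.2
gripper_force: 20.0
```

Emit:
servo_tool:
  steps:
    - [255,[0,0,1],[0,0,0]]
    - [255,[0,0,0],[0,0,0]]
    - [0,[0,0,0],[0,0,0]]
    - [0,[0,0,0],[0,0,0]]
    - [0,[0,0,0],[0,0,0]]
    - [0,[0,0,0],[0,0,0]]
    - [0,[0,0,-10],[0,0,0]]
    - [0,[0,0,-25],[0,0,0]]
    - [0,[0,0,-35],[0,0,0]]
    - [0,[0,0,-30],[0,0,0]]

```text
time_s: 10.4
ee_pos: [587.6, -135.2, 162.0]
ee_rot: [180.0, 0.1, 157.6]
force: [0.7, 0.2, -0.2]
gripper_width: 91.2
gripper_force: 0.0
```

Run:
```python
from h import *
go(*SP['red'],160,197.4)
f=grab('top');x0=360;c=f['color'][100:260,310:480];cv2.imwrite('pics/t1.png',cv2.resize(c,None,fx=3,fy=3)[:,:,::-1])
m=np.zeros((480,640),bool);u=proj(f,[587.5,-135,80])[0].round().astype(int);print(u)
m[u[1]-25:u[1]+25,u[0]-25:u[0]+25]=1;P=cloud(f,m);P=P[np.linalg.norm(P[:,:2]-[587.5,-135],axis=1)<35]
R=P[(P[:,2]>70)&(P[:,2]<88)];print(R.mean(0).round(1),np.percentile(R[:,2],[10,50,90]),len(R))
```

```text
t 10.4 pos [ 587.6 -135.2  162. ] rot [1.7999e+02 5.0000e-02 1.5760e+02] F [ 0.7  0.2 -0.2] w 91.2 gf 0.0
 shift in target-yaw frame [ 61.3 243.9   2. ] turn [-1.000e-04  9.000e-04 -6.946e-01]
[393 178]<stdin>:6: RuntimeWarning: Mean of empty slice.
  ret = um.true_divide(
Traceback (most recent call last):
IndexError: index -1 is out of bounds for axis 0 with size 0
```

View pics/t1.png

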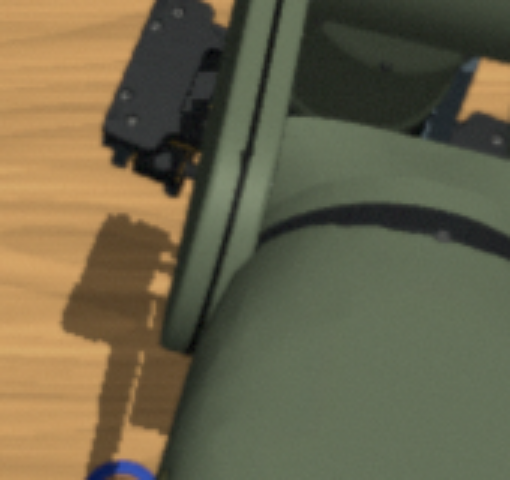

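Emit:
servo_tool:
  steps:
    - [0,[0,0,0],[0,0,-0.139]]
    - [0,[0,0,0],[0,0,-0.139]]
    - [0,[0,0,0],[0,0,-0.139]]
    - [0,[0,0,0],[0,0,-0.139]]
    - [0,[0,0,0],[0,0,-0.139]]
    - [0,[9.8,39,0],[0,0,0]]
    - [0,[9.8,39,0],[0,0,0]]
    - [0,[9.8,39,0],[0,0,0]]
    - [0,[9.8,39,0],[0,0,0]]
    - [0,[9.8,39,0],[0,0,0]]

```text
time_s: 11.45
ee_pos: [481.5, 37.3, 160.5]
ee_rot: [-180.0, 0.1, -162.6]
force: [-0.1, 0.9, 0.2]
gripper_width: 91.2
gripper_force: 0.0
```

Emit:
servo_tool:
  steps:
    - [0,[8,32,0],[0,0,0]]
    - [0,[4.3,16.9,0],[0,0,0]]
    - [0,[0,0,20],[0,0,0]]
    - [0,[0,0,20],[0,0,0]]
    - [0,[0,0,5],[0,0,0]]
    - [0,[0,0,0],[0,0,0]]
    - [0,[0,0,0],[0,0,0]]
    - [0,[0,0,0],[0,0,0]]
    - [0,[0,0,0],[0,0,0]]
    - [0,[0,0,0],[0,0,0]]

```text
time_s: 12.45
ee_pos: [456.2, 79.1, 115.4]
ee_rot: [-180.0, 0.1, -162.6]
force: [-0.4, 0.1, 0.3]
gripper_width: 91.4
gripper_force: 0.0
```

Run:
```python
from h import *
go(*SP['red'],43,197.4)
wspool('red','pics/w3.png')
f=grab('top');save(f,'pics/t2.png')
```

```text
t 12.45 pos [456.2  79.1 115.4] rot [-1.8000e+02  6.0000e-02 -1.6259e+02] F [-0.4  0.1  0.3] w 91.4 gf 0.0
 shift in target-yaw frame [ 0.   0.1 72.4] turn [-0.      0.001   0.0001]
wrist spool 0.91 [324. 266.] zt 61.9 [456.   78.3] 23.4
few 0.38
```

View pics/t2.png

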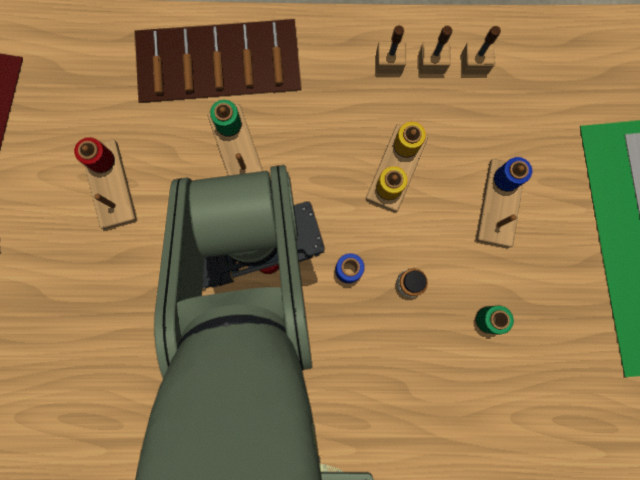

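Yellow sits on its dowel (393,181), and the others are unmoved. The wrist camera confirms red at (456, 78). Next I descend and grip.

Emit:
servo_tool:
  steps:
    - [0,[0,0.5,25],[0,0,0]]
    - [0,[0,0,25],[0,0,0]]
    - [0,[0,0,15],[0,0,0]]
    - [0,[0,0,7.4],[0,0,0]]
    - [255,[0,0,0],[0,0,0]]
    - [255,[0,0,0],[0,0,0]]
    - [255,[0,0,0],[0,0,0]]
    - [255,[0,0,0],[0,0,0]]
    - [255,[0,0,0],[0,0,0]]
    - [255,[0,0,0],[0,0,0]]

```text
time_s: 13.6
ee_pos: [456.0, 79.7, 42.9]
ee_rot: [-180.0, 0.0, -162.6]
force: [-0.6, 0.1, 1.5]
gripper_width: 47.9
gripper_force: 20.0
```

Emit:
servo_tool:
  steps:
    - [255,[0,0,0],[0,0,0]]
    - [255,[0,0,0],[0,0,0]]
    - [255,[0,0,0],[0,0,0]]
    - [255,[0,0,-7],[0,0,0]]
    - [255,[0,0,-15],[0,0,0]]
    - [255,[0,0,-25],[0,0,0]]
    - [255,[0,0,-25],[0,0,0]]
    - [255,[0,0,-25],[0,0,0]]
    - [255,[0,0,-14],[0,0,0]]
    - [255,[0,0,-6],[0,0,0]]

```text
time_s: 14.6
ee_pos: [456.2, 79.7, 160.9]
ee_rot: [-180.0, 0.1, -162.6]
force: [0.1, -0.4, -2.1]
gripper_width: 48.0
gripper_force: 20.0
```

```bash
python3 -c "
from h import *
go(*RK['red'][:2],160,197.4)"
```

```text
t 14.6 pos [456.2  79.7 160.9] rot [-1.7999e+02  1.3000e-01 -1.6258e+02] F [ 0.1 -0.4 -2.1] w 48.0 gf 20.0
 shift in target-yaw frame [-170.4  231.1    0.9] turn [-0.0003  0.0023  0.0003]
```

Emit:
servo_tool:
  steps:
    - [255,[-10,13.6,0],[0,0,0]]
    - [255,[-20,27,0],[0,0,0]]
    - [255,[-24,32.5,0],[0,0,0]]
    - [255,[-24,32.5,0],[0,0,0]]
    - [255,[-24,32.5,0],[0,0,0]]
    - [255,[-24,32.5,0],[0,0,0]]
    - [255,[-20,27,0],[0,0,0]]
    - [255,[-14,19,0],[0,0,0]]
    - [255,[-8,11,0],[0,0,0]]
    - [255,[-2.4,3.5,0.9],[0,0,0]]

```text
time_s: 15.6
ee_pos: [549.0, 351.9, 157.5]
ee_rot: [-180.0, -0.1, -162.5]
force: [-0.2, 0.3, -1.7]
gripper_width: 48.0
gripper_force: 20.0
```

Emit:
servo_tool:
  steps:
    - [255,[0,0,0],[0,0,0]]
    - [255,[0,0,0],[0,0,0]]
    - [255,[0,0,0],[0,0,0]]
    - [255,[0,0,3],[0,0,0]]
    - [255,[0,0,4],[0,0,0]]
    - [255,[0,0,4],[0,0,0]]
    - [255,[0,0,0],[0,0,0]]
    - [255,[0,0,0],[0,0,0]]
    - [255,[0,0,0],[0,0,0]]
    - [255,[0,0,0],[0,0,0]]

```text
time_s: 16.6
ee_pos: [549.3, 351.3, 147.8]
ee_rot: [180.0, 0.0, -162.6]
force: [-0.7, -0.0, -1.8]
gripper_width: 48.0
gripper_force: 20.0
```

Run:
```python
from h import *
go(*RK['red'][:2],62,197.4)
f=grab('wrist');x,y=RK['red'][:2];c=f['color'].copy()
a=np.radians(17.4);R=np.array([[np.cos(a),-np.sin(a)],[np.sin(a),np.cos(a)]])
B=[[x,y]+R@np.array(q) for q in ([-34,-31],[-34,31],[118,31],[118,-31])]
u=proj(f,[[*b,18] for b in B]);print(u.round())
cv2.polylines(c,[u.round().astype(int)],True,(255,0,255),1);f['color']=c;save(f,'pics/w4.png')
```

```text
t 16.6 pos [549.3 351.3 147.8] rot [ 1.7999e+02  2.0000e-02 -1.6258e+02] F [-0.7 -0.  -1.8] w 48.0 gf 20.0
 shift in target-yaw frame [-0.4 -0.2 85.8] turn [0.0002 0.0004 0.0003]
[[284. 197.]
 [367. 198.]
 [362. 374.]
 [289. 374.]]
```

View pics/w4.png

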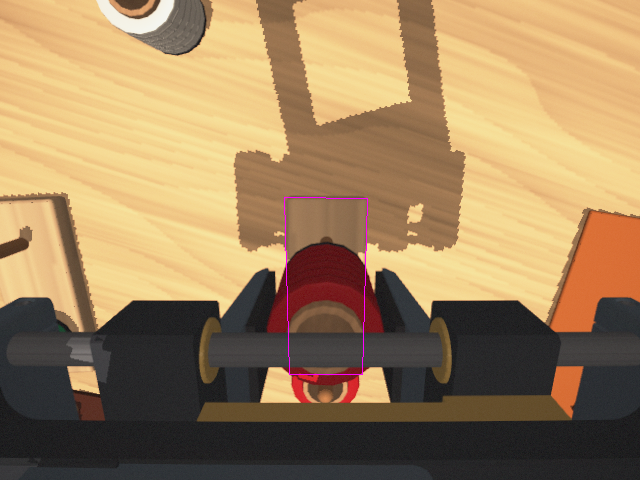

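Emit:
servo_tool:
  steps:
    - [255,[0,0,10],[0,0,0]]
    - [255,[0,0,12],[0,0,0]]
    - [255,[0,0,12],[0,0,0]]
    - [255,[0,0,12],[0,0,0]]
    - [255,[0,0,12],[0,0,0]]
    - [255,[0,0,10],[0,0,0]]
    - [255,[0,0,8],[0,0,0]]
    - [255,[0,0,5],[0,0,0]]
    - [255,[0,0,2],[0,0,0]]
    - [255,[0,0,1],[0,0,0]]

```text
time_s: 17.65
ee_pos: [549.4, 351.3, 63.7]
ee_rot: [180.0, 0.0, -162.6]
force: [0.0, 0.7, -1.9]
gripper_width: 48.2
gripper_force: 20.0
```

Emit:
servo_tool:
  steps:
    - [255,[0,0,1.5],[0,0,0]]
    - [255,[0,0,1],[0,0,0]]
    - [255,[0,0,0.5],[0,0,0]]
    - [255,[0,0,0],[0,0,0]]
    - [255,[0,0,0],[0,0,0]]
    - [255,[0,0,0],[0,0,0]]
    - [255,[0,0,0],[0,0,0]]
    - [255,[0,0,0],[0,0,0]]
    - [255,[0,0,0],[0,0,0]]
    - [255,[0,0,0],[0,0,0]]

```text
time_s: 18.65
ee_pos: [549.3, 351.2, 60.9]
ee_rot: [180.0, 0.0, -162.6]
force: [-1.3, -0.7, 2.1]
gripper_width: 48.2
gripper_force: 20.0
```

Contact felt, so I release and rise.

Emit:
servo_tool:
  steps:
    - [0,[0,0,0],[0,0,0]]
    - [0,[0,0,0],[0,0,0]]
    - [0,[0,0,0],[0,0,0]]
    - [0,[0,0,0],[0,0,0]]
    - [0,[0,0,0],[0,0,0]]
    - [0,[0,0,-10],[0,0,0]]
    - [0,[0,0,-25],[0,0,0]]
    - [0,[0,0,-35],[0,0,0]]
    - [0,[0,0,-25],[0,0,0]]
    - [0,[0,0,-5],[0,0,0]]

```text
time_s: 19.65
ee_pos: [550.9, 352.2, 165.2]
ee_rot: [179.9, 0.4, -162.6]
force: [-0.4, 0.5, 0.4]
gripper_width: 91.2
gripper_force: 0.0
```

```bash
python3 -c "
from h import *
go(*SP['blue'],160,168.5)"
```

```text
t 19.65 pos [550.9 352.2 165.2] rot [ 179.89    0.44 -162.58] F [-0.4  0.5  0.4] w 91.2 gf 0.0
 shift in target-yaw frame [  25.2 -427.9    5.2] turn [0.0039 0.0071 0.5048]
```

Emit:
servo_tool:
  steps:
    - [0,[0,0,0],[0,0,0.1262]]
    - [0,[0,0,0],[0,0,0.1262]]
    - [0,[0,0,0],[0,0,0.1262]]
    - [0,[0,0,0],[0,0,0.1262]]
    - [0,[2.3,-40,0],[0,0,0]]
    - [0,[2.3,-40,0],[0,0,0]]
    - [0,[2.3,-40,0],[0,0,0]]
    - [0,[2.3,-40,0],[0,0,0]]
    - [0,[2.3,-40,0],[0,0,0]]
    - [0,[2.3,-40,0],[0,0,0]]

```text
time_s: 20.65
ee_pos: [486.6, 117.2, 160.0]
ee_rot: [-180.0, -0.1, 168.5]
force: [-0.3, -0.5, 0.2]
gripper_width: 91.1
gripper_force: 0.0
```

Emit:
servo_tool:
  steps:
    - [0,[2.3,-42,0],[0,0,0]]
    - [0,[2.3,-42,0],[0,0,0]]
    - [0,[2.3,-42,0],[0,0,0]]
    - [0,[2.3,-36,0],[0,0,0]]
    - [0,[1,-24.6,0],[0,0,0]]
    - [0,[0,0,20],[0,0,0]]
    - [0,[0,0,20],[0,0,0]]
    - [0,[0,0,5],[0,0,0]]
    - [0,[0,0,0],[0,0,0]]
    - [0,[0,0,0],[0,0,0]]

```text
time_s: 21.65
ee_pos: [441.0, -62.0, 116.0]
ee_rot: [180.0, 0.0, 168.5]
force: [-0.4, -1.0, -0.9]
gripper_width: 91.5
gripper_force: 0.0
```

Run:
```python
from h import *
go(*SP['blue'],43,168.5)
wspool('blue')
```

```text
t 21.65 pos [441. -62. 116.] rot [1.7999e+02 4.0000e-02 1.6852e+02] F [-0.4 -1.  -0.9] w 91.5 gf 0.0
 shift in target-yaw frame [ 0.1 -0.  73. ] turn [0.0001 0.0007 0.0004]
wrist spool 0.77 [320. 263.] zt 61.9 [440.7 -63.3] 23.5
```

Emit:
servo_tool:
  steps:
    - [0,[0,-0.8,25],[0,0,0]]
    - [0,[0,0,25],[0,0,0]]
    - [0,[0,0,15],[0,0,0]]
    - [0,[0,0,8],[0,0,0]]
    - [255,[0,0,0],[0,0,0]]
    - [255,[0,0,0],[0,0,0]]
    - [255,[0,0,0],[0,0,0]]
    - [255,[0,0,0],[0,0,0]]
    - [255,[0,0,0],[0,0,0]]
    - [255,[0,0,0],[0,0,0]]

```text
time_s: 22.75
ee_pos: [440.6, -62.9, 43.0]
ee_rot: [180.0, 0.0, 168.5]
force: [-0.4, -0.2, 2.5]
gripper_width: 48.3
gripper_force: 20.0
```

Emit:
servo_tool:
  steps:
    - [255,[0,0,0],[0,0,0]]
    - [255,[0,0,0],[0,0,0]]
    - [255,[0,0,0],[0,0,0]]
    - [255,[0,0,-7],[0,0,0]]
    - [255,[0,0,-15],[0,0,0]]
    - [255,[0,0,-25],[0,0,0]]
    - [255,[0,0,-25],[0,0,0]]
    - [255,[0,0,-25],[0,0,0]]
    - [255,[0,0,-14],[0,0,0]]
    - [255,[0,0,-6],[0,0,0]]

```text
time_s: 23.75
ee_pos: [440.9, -63.0, 161.0]
ee_rot: [180.0, 0.1, 168.5]
force: [-0.4, -0.2, -1.4]
gripper_width: 48.3
gripper_force: 20.0
```

```bash
python3 -c "
from h import *
go(*RK['blue'][:2],160,168.5)"
```

```text
t 23.75 pos [440.9 -63.  161. ] rot [1.7999e+02 1.4000e-01 1.6850e+02] F [-0.4 -0.2 -1.4] w 48.3 gf 20.0
 shift in target-yaw frame [-131.7 -242.5    1. ] turn [ 0.0001  0.0024 -0.    ]
```

Emit:
servo_tool:
  steps:
    - [255,[-7.6,-14,0],[0,0,0]]
    - [255,[-15.2,-28,0],[0,0,0]]
    - [255,[-18.5,-34,0],[0,0,0]]
    - [255,[-18.5,-34,0],[0,0,0]]
    - [255,[-18.5,-34,0],[0,0,0]]
    - [255,[-18.5,-34,0],[0,0,0]]
    - [255,[-15.2,-28,0],[0,0,0]]
    - [255,[-11,-20,0],[0,0,0]]
    - [255,[-6,-12,0],[0,0,0]]
    - [255,[-2.4,-4.5,0],[0,0,0]]

```text
time_s: 24.75
ee_pos: [520.6, -327.4, 158.5]
ee_rot: [180.0, -0.1, 168.4]
force: [0.0, 0.6, -1.9]
gripper_width: 48.4
gripper_force: 20.0
```

Emit:
servo_tool:
  steps:
    - [255,[0,0,0],[0,0,0]]
    - [255,[0,0,0],[0,0,0]]
    - [255,[0,0,0],[0,0,0]]
    - [255,[0,0,3],[0,0,0]]
    - [255,[0,0,4],[0,0,0]]
    - [255,[0,0,4],[0,0,0]]
    - [255,[0,0,0],[0,0,0]]
    - [255,[0,0,0],[0,0,0]]
    - [255,[0,0,0],[0,0,0]]
    - [255,[0,0,0],[0,0,0]]

```text
time_s: 25.75
ee_pos: [520.9, -326.8, 148.7]
ee_rot: [-180.0, 0.0, 168.5]
force: [0.8, 0.7, -0.3]
gripper_width: 48.0
gripper_force: 20.0
```

```bash
cat >> h.py <<'E'
def board(name,p):
    go(*RK[name][:2],62,RK[name][2])
    f=grab('wrist');x,y,w=RK[name];c=f['color'].copy()
    a=np.radians(w if abs(w)<90 else w-180);R=np.array([[np.cos(a),-np.sin(a)],[np.sin(a),np.cos(a)]])
    B=[[x,y]+R@np.array(q) for q in ([-34,-31],[-34,31],[118,31],[118,-31])]
    u=proj(f,[[*b,18] for b in B]);print(u.round())
    cv2.polylines(c,[u.round().astype(int)],True,(255,0,255),1);f['color']=c;save(f,p)
E
python3 -c "
from h import *
board('blue','pics/w5.png')"
```

```text
t 25.75 pos [ 520.9 -326.8  148.7] rot [-1.8000e+02  2.0000e-02  1.6849e+02] F [ 0.8  0.7 -0.3] w 48.0 gf 20.0
 shift in target-yaw frame [-0.7  0.1 86.7] turn [-0.      0.0003 -0.0001]
[[284. 197.]
 [367. 197.]
 [361. 373.]
 [289. 373.]]
```

View pics/w5.png

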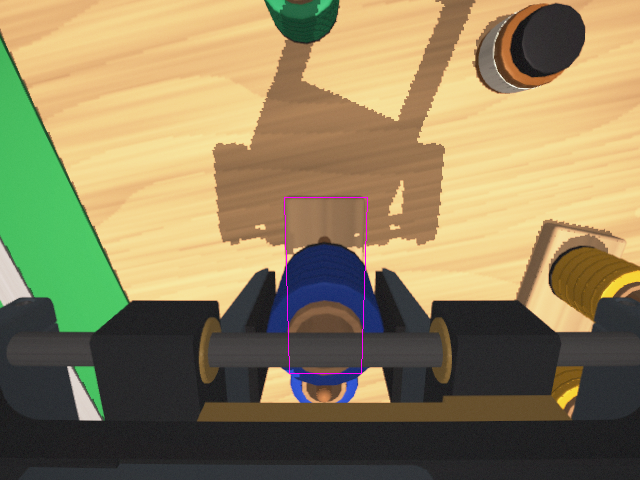

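The overlay fits the board (edge at row 197, dowel base at (324,240)), so I lower.

Emit:
servo_tool:
  steps:
    - [255,[-0.7,0,10],[0,0,0]]
    - [255,[0,0,12],[0,0,0]]
    - [255,[0,0,12],[0,0,0]]
    - [255,[0,0,12],[0,0,0]]
    - [255,[0,0,12],[0,0,0]]
    - [255,[0,0,10],[0,0,0]]
    - [255,[0,0,8],[0,0,0]]
    - [255,[0,0,5],[0,0,0]]
    - [255,[0,0,2],[0,0,0]]
    - [255,[0,0,1],[0,0,0]]

```text
time_s: 26.8
ee_pos: [521.7, -326.9, 64.7]
ee_rot: [-180.0, 0.0, 168.5]
force: [0.4, -0.7, -1.6]
gripper_width: 48.0
gripper_force: 20.0
```

Emit:
servo_tool:
  steps:
    - [255,[0,0,1.5],[0,0,0]]
    - [255,[0,0,1],[0,0,0]]
    - [255,[0,0,0.8],[0,0,0]]
    - [255,[0,0,0.5],[0,0,0]]
    - [255,[0,0,0],[0,0,0]]
    - [255,[0,0,0],[0,0,0]]
    - [255,[0,0,0],[0,0,0]]
    - [255,[0,0,0],[0,0,0]]
    - [255,[0,0,0],[0,0,0]]
    - [255,[0,0,0],[0,0,0]]

```text
time_s: 27.8
ee_pos: [521.6, -326.9, 61.0]
ee_rot: [180.0, 0.0, 168.5]
force: [-0.6, 1.0, 2.4]
gripper_width: 48.0
gripper_force: 20.0
```

Emit:
servo_tool:
  steps:
    - [0,[0,0,0],[0,0,0]]
    - [0,[0,0,0],[0,0,0]]
    - [0,[0,0,0],[0,0,0]]
    - [0,[0,0,0],[0,0,0]]
    - [0,[0,0,0],[0,0,0]]
    - [0,[0,0,-10],[0,0,0]]
    - [0,[0,0,-25],[0,0,0]]
    - [0,[0,0,-35],[0,0,0]]
    - [0,[0,0,-25],[0,0,0]]
    - [0,[0,0,-5],[0,0,0]]

```text
time_s: 28.8
ee_pos: [523.2, -328.0, 165.1]
ee_rot: [-179.8, 0.4, 168.5]
force: [0.5, 0.9, -0.5]
gripper_width: 91.5
gripper_force: 0.0
```

Emit:
servo_tool:
  steps:
    - [0,[0,0,0],[0,0,0.144]]
    - [0,[0,0,0],[0,0,0.144]]
    - [0,[0,0,0],[0,0,0.144]]
    - [0,[0,0,0],[0,0,0.144]]
    - [0,[0,0,0],[0,0,0.144]]
    - [0,[0,0,0],[0,0,0.144]]
    - [0,[0,0,0],[0,0,0.144]]
    - [0,[0,0,0],[0,0,0.144]]
    - [0,[0,0,0],[0,0,0.144]]
    - [0,[0,0,0],[0,0,0.144]]

```text
time_s: 29.8
ee_pos: [521.0, -326.5, 159.9]
ee_rot: [-179.9, -0.1, 85.6]
force: [-0.1, 0.6, 0.0]
gripper_width: 91.3
gripper_force: 0.0
```

Emit:
servo_tool:
  steps:
    - [0,[0,0,0],[0,0,0.144]]
    - [0,[0,0,0],[0,0,0.144]]
    - [0,[0,0,0],[0,0,0.144]]
    - [0,[0,0,0],[0,0,0.144]]
    - [0,[0,0,0],[0,0,0.144]]
    - [0,[0,0,0],[0,0,0.144]]
    - [0,[0,0,0],[0,0,0.144]]
    - [0,[0,0,0],[0,0,0.144]]
    - [0,[0,0,0],[0,0,0]]
    - [0,[0,0,0],[0,0,0]]

```text
time_s: 30.8
ee_pos: [521.2, -326.7, 160.2]
ee_rot: [-179.9, 0.0, 20.2]
force: [-0.1, 0.3, 0.3]
gripper_width: 90.9
gripper_force: 0.0
```

```bash
python3 -c "
from h import *
go(*SP['green'],160,20);print(state()['qpos'].round())"
```

```text
t 30.8 pos [ 521.2 -326.7  160.2] rot [-1.7994e+02  4.0000e-02  2.0150e+01] F [-0.1  0.3  0.3] w 90.9 gf 0.0
 shift in target-yaw frame [-148.9  -75.4    0.2] turn [-0.001   0.0007  0.0027]
[-33.  25.  91.   0.  64.  37.]
```

Emit:
servo_tool:
  steps:
    - [0,[-20,-10,0],[0,0,0]]
    - [0,[-33,-17,0],[0,0,0]]
    - [0,[-36,-18,0],[0,0,0]]
    - [0,[-36,-18,0],[0,0,0]]
    - [0,[-23.9,-12.4,0],[0,0,0]]
    - [0,[0,0,20],[0,0,0]]
    - [0,[0,0,20],[0,0,0]]
    - [0,[0,0,5],[0,0,0]]
    - [0,[0,0,0],[0,0,0]]
    - [0,[0,0,0],[0,0,0]]

```text
time_s: 31.8
ee_pos: [356.4, -307.2, 116.3]
ee_rot: [180.0, -0.0, 20.0]
force: [0.8, 0.1, 0.5]
gripper_width: 90.8
gripper_force: 0.0
```

Run:
```python
from h import *
go(*SP['green'],43,20)
wspool('green','pics/w6.png')
```

```text
t 31.8 pos [ 356.4 -307.2  116.3] rot [ 1.7996e+02 -3.0000e-02  2.0040e+01] F [0.8 0.1 0.5] w 90.8 gf 0.0
 shift in target-yaw frame [-0.6 -0.8 73.3] turn [ 0.0007 -0.0005  0.0007]
wrist spool 0.59 [325. 268.] zt 61.8 [ 356.3 -307.9] 23.4
```

Emit:
servo_tool:
  steps:
    - [0,[0,0,25],[0,0,0]]
    - [0,[0,0,25],[0,0,0]]
    - [0,[0,0,15],[0,0,0]]
    - [0,[0,0,8.3],[0,0,0]]
    - [255,[0,0,0],[0,0,0]]
    - [255,[0,0,0],[0,0,0]]
    - [255,[0,0,0],[0,0,0]]
    - [255,[0,0,0],[0,0,0]]
    - [255,[0,0,0],[0,0,0]]
    - [255,[0,0,0],[0,0,0]]

```text
time_s: 32.9
ee_pos: [356.0, -307.0, 42.8]
ee_rot: [180.0, -0.0, 20.0]
force: [-0.3, 0.2, 3.0]
gripper_width: 46.7
gripper_force: 20.0
```

Emit:
servo_tool:
  steps:
    - [255,[0,0,0],[0,0,0]]
    - [255,[0,0,0],[0,0,0]]
    - [255,[0,0,0],[0,0,0]]
    - [255,[0,0,-7],[0,0,0]]
    - [255,[0,0,-15],[0,0,0]]
    - [255,[0,0,-25],[0,0,0]]
    - [255,[0,0,-25],[0,0,0]]
    - [255,[0,0,-25],[0,0,0]]
    - [255,[0,0,-14],[0,0,0]]
    - [255,[0,0,-6],[0,0,0]]

```text
time_s: 33.9
ee_pos: [356.1, -307.1, 160.9]
ee_rot: [179.9, -0.1, 20.0]
force: [1.0, -0.3, -2.2]
gripper_width: 47.1
gripper_force: 20.0
```

```bash
python3 -c "
from h import *
go(*RK['green'][:2],160,20)"
```

```text
t 33.9 pos [ 356.1 -307.1  160.9] rot [ 1.7989e+02 -6.0000e-02  1.9980e+01] F [ 1.  -0.3 -2.2] w 47.1 gf 20.0
 shift in target-yaw frame [ 397.1 -315.9    0.9] turn [ 0.0019 -0.0011 -0.0003]
```

Emit:
servo_tool:
  steps:
    - [255,[12.5,-10,0],[0,0,0]]
    - [255,[25,-20,0],[0,0,0]]
    - [255,[31,-24.7,0],[0,0,0]]
    - [255,[31,-24.7,0],[0,0,0]]
    - [255,[31,-24.7,0],[0,0,0]]
    - [255,[31,-24.7,0],[0,0,0]]
    - [255,[31,-24.7,0],[0,0,0]]
    - [255,[31,-24.7,0],[0,0,0]]
    - [255,[31,-24.7,0],[0,0,0]]
    - [255,[31,-24.7,0],[0,0,0]]

```text
time_s: 34.9
ee_pos: [546.3, 6.1, 158.5]
ee_rot: [-180.0, 0.1, 20.0]
force: [0.3, -0.3, -0.8]
gripper_width: 47.0
gripper_force: 20.0
```

Emit:
servo_tool:
  steps:
    - [255,[31,-24.7,0],[0,0,0]]
    - [255,[31,-24.7,0],[0,0,0]]
    - [255,[25,-20,0],[0,0,0]]
    - [255,[16,-12.5,0],[0,0,0]]
    - [255,[8.6,-6.5,0],[0,0,0]]
    - [255,[0,0,3],[0,0,0]]
    - [255,[0,0,4],[0,0,0]]
    - [255,[0,0,4],[0,0,0]]
    - [255,[0,0,0],[0,0,0]]
    - [255,[0,0,0],[0,0,0]]

```text
time_s: 35.9
ee_pos: [620.7, 125.0, 148.5]
ee_rot: [-180.0, 0.0, 19.9]
force: [0.4, -0.5, -1.4]
gripper_width: 46.7
gripper_force: 20.0
```

```bash
python3 -c "
from h import *
board('green','pics/w7.png')"
```

```text
t 35.9 pos [620.7 125.  148.5] rot [-1.800e+02  2.000e-02  1.993e+01] F [ 0.4 -0.5 -1.4] w 46.7 gf 20.0
 shift in target-yaw frame [ 0.7 -0.2 86.5] turn [-0.0001  0.0004 -0.0012]
[[362. 284.]
 [284. 284.]
 [278.  78.]
 [368.  78.]]
```

View pics/w7.png

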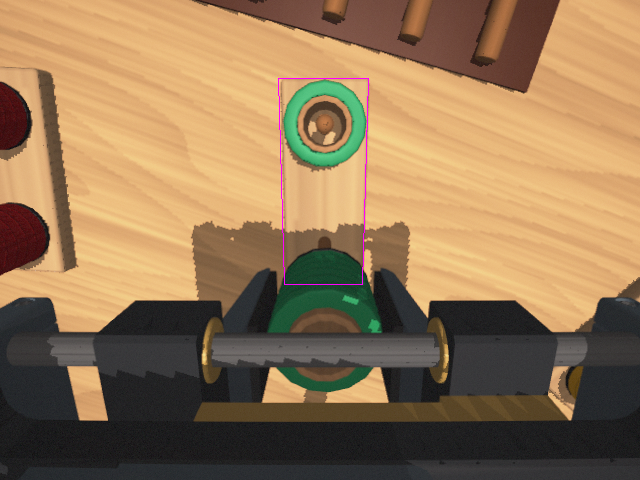

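Emit:
servo_tool:
  steps:
    - [255,[0.7,0,10],[0,0,0]]
    - [255,[0,0,12],[0,0,0]]
    - [255,[0,0,12],[0,0,0]]
    - [255,[0,0,12],[0,0,0]]
    - [255,[0,0,12],[0,0,0]]
    - [255,[0,0,10],[0,0,0]]
    - [255,[0,0,8],[0,0,0]]
    - [255,[0,0,5],[0,0,0]]
    - [255,[0,0,2],[0,0,0]]
    - [255,[0,0,1],[0,0,0]]

```text
time_s: 36.95
ee_pos: [621.9, 126.1, 64.6]
ee_rot: [-180.0, -0.0, 20.0]
force: [-0.4, 0.5, -1.9]
gripper_width: 46.8
gripper_force: 20.0
```

Emit:
servo_tool:
  steps:
    - [255,[0,0,1.5],[0,0,0]]
    - [255,[0,0,1],[0,0,0]]
    - [255,[0,0,0.8],[0,0,0]]
    - [255,[0,0,0.4],[0,0,0]]
    - [255,[0,0,0],[0,0,0]]
    - [255,[0,0,0],[0,0,0]]
    - [255,[0,0,0],[0,0,0]]
    - [255,[0,0,0],[0,0,0]]
    - [255,[0,0,0],[0,0,0]]
    - [255,[0,0,0],[0,0,0]]

```text
time_s: 37.95
ee_pos: [621.7, 126.1, 60.9]
ee_rot: [-180.0, -0.0, 20.0]
force: [-0.1, 0.1, 0.0]
gripper_width: 46.8
gripper_force: 20.0
```

Emit:
servo_tool:
  steps:
    - [255,[0,0,0.4],[0,0,0]]
    - [255,[0,0,0],[0,0,0]]
    - [0,[0,0,0],[0,0,0]]
    - [0,[0,0,0],[0,0,0]]
    - [0,[0,0,0],[0,0,0]]
    - [0,[0,0,0],[0,0,0]]
    - [0,[0,0,0],[0,0,0]]
    - [0,[0,0,-10],[0,0,0]]
    - [0,[0,0,-25],[0,0,0]]
    - [0,[0,0,-35],[0,0,0]]

```text
time_s: 38.95
ee_pos: [620.6, 125.8, 130.1]
ee_rot: [-180.0, 0.2, 20.0]
force: [-0.4, -0.2, 0.6]
gripper_width: 91.3
gripper_force: 0.0
```

Emit:
servo_tool:
  steps:
    - [0,[0,0,-35],[0,0,0]]
    - [0,[0,0,-35],[0,0,0]]
    - [0,[0,0,-20],[0,0,0]]
    - [0,[-35,0,0],[0,0,0]]
    - [0,[-40,0,0],[0,0,0]]
    - [0,[-40,0,0],[0,0,0]]
    - [0,[-40,0,0],[0,0,0]]
    - [0,[-40,0,0],[0,0,0]]
    - [0,[-30,0,0],[0,0,0]]
    - [0,[0,0,0],[0,0,0]]

```text
time_s: 39.95
ee_pos: [406.6, 48.2, 221.2]
ee_rot: [-180.0, 0.1, 19.9]
force: [0.4, -0.4, 0.4]
gripper_width: 91.1
gripper_force: 0.0
```

Run:
```python
from h import *
go(400,45,230,20)
f=grab('top');save(f,'pics/t3.png');g=grab('scene');save(g,'pics/s3.png')
for q in (f,g):
  P=cloud(q,np.ones((480,640),bool))
  for n,(x,y,w) in RK.items():
    d=np.linalg.norm(P[:,:2]-[x,y],axis=1);R=P[(d<26)&(d>12)&(P[:,2]>65)&(P[:,2]<110)]
    print(n,len(R),np.percentile(R[:,2],[50,75,95]).round(1) if len(R) else '',R[R[:,2]>74].mean(0).round(1) if len(R) else '')
```

```text
t 39.95 pos [406.6  48.2 221.2] rot [-1.7999e+02  5.0000e-02  1.9930e+01] F [ 0.4 -0.4  0.4] w 91.1 gf 0.0
 shift in target-yaw frame [-7.3  0.8 -8.8] turn [-0.0001  0.0009 -0.0012]
red 488 [75.3 76.8 79.7] [546.9 347.9  76.6]
yellow 486 [75.4 77.2 80.3] [ 585.9 -135.7   76.7]
green 496 [75.4 76.9 80.4] [620.  123.3  76.6]
blue 520 [75.6 77.2 80.7] [ 519.4 -327.4   76.8]
red 686 [74.6 75.9 79.3] [553.2 353.5  76.1]
yellow 380 [74.6 75.9 79.2] [ 591.3 -129.8   76.2]
green 570 [75.  76.3 79.5] [625.1 129.4  76.4]
blue 247 [73.8 75.1 78.5] [ 526.1 -321.6   75.9]
```

View pics/t3.png

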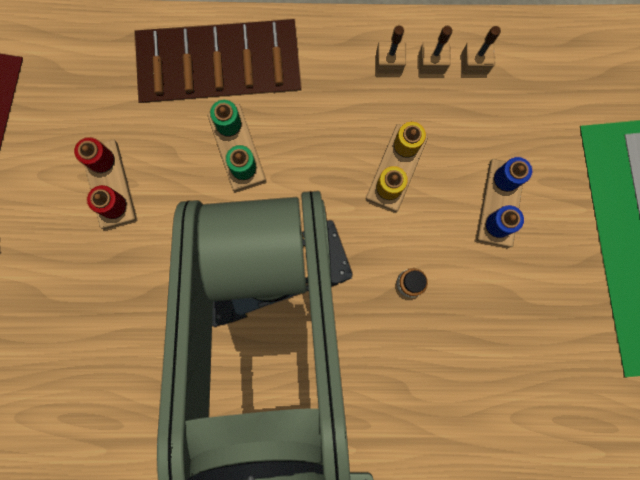

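View pics/s3.png

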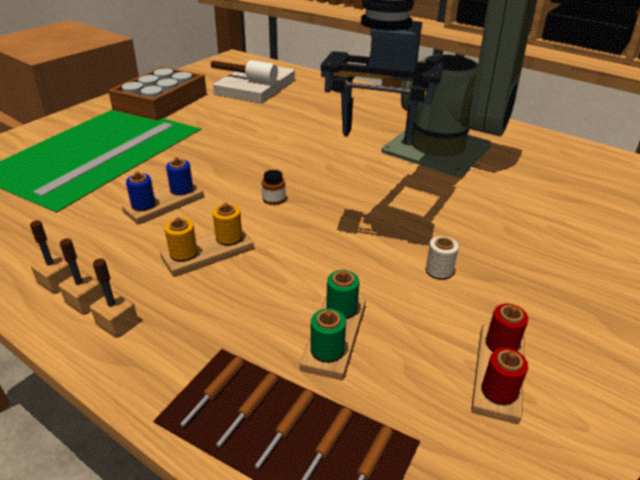

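All four spools are seated with their tops about 80 mm up, matching the fixed ones. The white spool (442,257) and jar (273,187) have not moved, and the robot is clear.

```bash
python3 -c "
from h import *
print(ticket.job_done())"
```

```text
the job is handed in; nothing more can be done
None
```

All four coloured spools sit flat on the bare dowels of their matching racks, the white spool and jar were left where they stood, and the job was handed in at about 40 s (limit 106 s); no verdict came back.

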